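# Next position on the timing machine

## Task

Take the clamped watch's next reading, dial up: with closed fingers, press the timing machine's start/stop key (the large round one) to stop the trace, then push the free end of the upright microphone head over and down until the head lies level on its rubber rest, then press the clear key (the lowest of the column of three small keys, nearest the robot) and finally start/stop again. Press each key well in and let it come back before going on. Keep off the watch itself and the two other keys, pick nothing up, and leave the stand and the things lying about where they are.

Things in the scene. Friction and masses are not known exactly. Their poses are not given: they have to be found in the camera images.
- machine: Timing machine: cream wedge-shaped desk instrument, 170 mm deep (x), 220 wide (y), fixed. Its panel slopes 15 degrees, from 34 mm high at the front edge (-x, towards the robot) to 80 mm at the back; blue screen on the left (+y), four round keys on the right. Origin: centre of its underside. Keys at (x, y) mm: start/stop (-39, -40), clear (-39, -85), middle (0, -85), top (39, -85).
- start_stop (a joint): Start/stop key, the largest key (23 mm across, 8 mm proud), on the front row, left of the lowest small key and 45 mm from it. Joint value = how far it is pressed in m: 0 out, 0.004 fully in; it springs back. Starts to move at about 1.2 N, fully in at about 4 N.
- start_stop_top (a point): Start/stop key. Centre of the cap's flat top when out, moving with the cap; z is the outward normal of the sloped panel, the press direction is -z.
- clear_key (a joint): Clear key, a small round light-grey key (15 mm across, standing 8 mm proud of the panel), the lowest (nearest the front edge) of the column of three, 40 mm from the next. Joint value = how far it is pressed in m: 0 out, 0.004 fully in; it springs back. Starts to move at about 1.2 N, fully in at about 4 N.
- clear_key_top (a point): Clear key. Centre of the cap's flat top when out, moving with the cap; z is the outward normal of the sloped panel, the press direction is -z.
- value_up (a joint): Top key of the column of three, not to be pressed, a small round light-grey key (15 mm across, standing 8 mm proud of the panel). Joint value = how far it is pressed in m: 0 out, 0.004 fully in; it springs back. Starts to move at about 1.2 N, fully in at about 4 N.
- value_down (a joint): Middle key of the column of three, not to be pressed, a small round light-grey key (15 mm across, standing 8 mm proud of the panel). Joint value = how far it is pressed in m: 0 out, 0.004 fully in; it springs back. Starts to move at about 1.2 N, fully in at about 4 N.
- stand: Microphone stand, loose, about 1.5 kg: black foot 160 mm (x) by 90 mm (y), 14 mm high, two upright cheeks that carry the tilting head between them, and a post with a rubber pad (the head's rest) on the +x side. Origin: centre of its underside; z up; the head tips over towards +x.
- head (a joint): Tilting head: black bar 22 mm thick, 44 mm wide, 145 mm from hinge to free end, a short silver pickup below the hinge. Angle in rad: 0 upright, 1.571 level on its rest (stop), free end then towards the stand's +x. A stiff hinge holds it where it is left; about 2 N at the free end moves it. The watch is clamped on the face that looks to -x when upright, up when level.
- head_hinge (a point): Point on the head's hinge axis, in the middle of the bar, 78 mm above the bench; axes turn with the head: y is the hinge axis (same as the stand's y), z points to the free end, -x out of the face that carries the watch.
- head_end (a point): Where to push: mid-width on the bare part of the watch's face of the bar, 118 mm from the hinge axis, 11 mm out from the bar's middle plane; axes as head_hinge. That face is bare from 87 mm from the hinge to the free end (145 mm); jaws and watch stand up to 13 mm out of it between 17 and 80 mm.
- watch: Steel wrist watch without strap, 41 mm across, 10 mm thick, clamped on the head 48 mm from the hinge. Origin: centre of its back; -x points out of its dial. Not to be touched.
- loupe: Bystander: black eyeglass, 33 mm across at the foot, 30 mm high, standing in front of the machine. Origin: centre of its foot.
- parts_jar: Bystander: small jar 42 mm across, 36 mm high, beside the stand. Origin: centre of its underside.
- screwdriver: Bystander: screwdriver 110 mm long lying across behind the machine, its long axis x, handle towards its own -x. Origin: under its middle.
Mind the look-alikes: they are no part of the job. Of the things shaped like the stand, the black one is meant.

How it is judged (in metres and radians):
On the way, in this order (a step that is already met when the one before it is completed fails the run):
1. start/stop pressed (2.5 mm or more) while the head still stands up (value of joint start_stop above 0.0025 m and value of joint head below 0.6 rad), for 0.04 s.
2. head pushed down level on its rest (within 0.09 rad), keys out (value of joint head above 1.48 rad and value of joint each of start_stop, clear_key, value_up, value_down below 0.001 m), for 0.2 s.
3. clear key pressed (2.5 mm or more), start/stop out (value of joint head above 1.48 rad and value of joint clear_key above 0.0025 m and value of joint start_stop below 0.001 m), for 0.04 s.
4. start/stop pressed again (2.5 mm or more), clear key out (value of joint head above 1.48 rad and value of joint start_stop above 0.0025 m and value of joint clear_key below 0.001 m), for 0.04 s.
At the end, for the whole second after the job is handed in: The head lies level on its rest (angle above 1.48 rad), all four keys are out (within 1 mm), the stand stands flat, and the stand, loupe, jar and screwdriver are within 30 mm of where they began (all of step 2 and velocity of joint head between -0.02 and 0.02 rad/s and distance of each of stand, loupe, parts_jar, screwdriver from where it was at the start of the episode below 0.03 m and angle between stand's own z axis and vertical below 0.05 rad); the robot touches nothing.
It fails at once if the watch is touched with more than 2 N (contact force between any of the fingers, the arm and watch above 2 N).
It fails at once if a wrong key (top or middle of the column) is pressed more than 2 mm (value of joint any of value_up, value_down above 0.002 m).
It fails at once if the clear key is pressed (2 mm) before the head lies level (value of joint clear_key above 0.002 m and value of joint head below 1.4 rad).
It fails at once if the stand is dragged more than 30 mm, lifted or tipped (0.15 rad) (distance of stand from where it was at the start of the episode above 0.03 m or height (world z) of stand above 0.012 m or angle between stand's own z axis and vertical above 0.15 rad).
It fails at once if the loupe, jar or screwdriver is moved more than 30 mm or lifted (distance of any of loupe, parts_jar, screwdriver from where it was at the start of the episode above 0.03 m or height (world z) of any of loupe, parts_jar, screwdriver above 0.015 m).
It also fails if it takes over 69 s, if anything falls off the work surface, if the arm or the gripper's body presses on something with over 40 N, if the wrist force passes 120 N, or if a joint passes its speed limit or range.

## Robot

A 6-joint arm with a two-finger parallel gripper is mounted at the origin on the work surface. World frame = base frame: x ahead of the robot, y to its left, z up, the work surface at z = 0. Lengths are in mm, angles in rad, forces in N, time in s.
With the tool pointing down it reaches from about 350 to 975 mm from the base axis. Payload 7.1 kg.
Tool frame: the origin (TCP) lies between the finger pads; the fingertips stand 8 mm ahead of it and the grasp point (between the pads) lies 11 mm behind it; x points along the fingers, y is the direction in which the jaws open and shut, and the axes are right-handed (so a half turn about x gives the same grasp; the last joint's range is limited). The gripper opens to 88 mm and grips with 3 to 60 N. Pads are 20 mm wide; open, the fingers measure 115 mm over their backs; the gripper's body (75 mm by 178 mm) begins 61 mm behind the grasp point.
Start: joints at [1.192, 0.423, 1.63, -0, 1.089, -0.019], TCP at [220.022, 584.974, 230.675] pointing down, gripper open.
Joint ranges: [-3, 3], [-0.9, 2.11], [0.09, 2.58], [-1.31, 4.45], [0.11, 2.69], [-2.54, 2.54]. Speed limits (rad/s): [2.39, 2.39, 3.01, 3.14, 3.14, 3.14].

## Interface

Orientations are given as a rotation vector (axis times angle).
In Python, from workcell import ctrl gives the robot as it stands.
- The arm moves only by the tool apply_moves, never from a script. Its argument "increments" is a list of rows, each an object with "gripper": the opening in per cent of the stroke, from 0 (shut) to 100 (fully open); "delta_pos": the shift along the tool's x, y, z in cm, a list of three; "dr": the turn, a rotation vector about the tool's x, y, z in rad, a list of three. In form: [{"gripper": gripper, "delta_pos": [dx, dy, dz], "dr": [ax, ay, az]}, ...]. A call has exactly 5 rows; each row shifts and turns the commanded pose from where the row before left it, along the tool's axes as they then stand; what a row does not reach is not made up. A row lasts 1/12 s, in which the tool goes at most 41.7 mm and 7.16 degrees, less where a joint would pass 70% of its speed; a pose out of reach is approached as far as the arm can. A call with a gripper value outside its range is refused whole. The fingers move at their own pace and stop on an object; the grip force is fixed at half the most. Time passes only in rows, so rows that do not move let the fingers close, or fill a call up. It gives the time, the measured TCP pose, the force and the opening at its end, in the units of the state.
- ctrl.get_obs(): the state, without advancing time (a new reading comes with each control period).
- ctrl.get_image(name): name is "side" or "top"; returns a dict with "img" (480x640x3 uint8, red, green, blue), "range_z" (480x640 float32, mm along the optical axis (not along the pixel's ray), 0 where there is no reading), "mtx" (3x3 intrinsics, pixels), "k1" (the pictures are not rectified: a ray, as slopes to the right and down, at radius r is drawn at 1 + k1 r^2 times it, then the intrinsics apply), "rvec" (rotation vector, rad) and "tvec" (3), from world to camera coordinates, as OpenCV has them. Camera axes: x right, y down, z forward; pixel columns grow to the right and rows downward; lengths in mm; the calibration is good to about 2 mm. A picture is of the moment at which its call begins.
- ctrl.close_job(): hands the job in, once; it reports no verdict.
The state is a dict: "t": time; "qpos": joint angles; "qvel": joint speeds; "joint_torque": joint torques, N m; "ee_pos": TCP position; "orientation": TCP orientation; "ft_force": force on the tool from outside, world axes, zero at the start; "moment": the same for the moment, N m; "width": finger opening in mm.
Only numpy, scipy, OpenCV 4.12 (cv2) and the standard library are available. Lean on these libraries where they do the work, as an engineer would, in place of code of your own. Each camera call takes 0.05 s, during which the arm holds its last target. There are 200 camera calls.

## Working session

There is one attempt and no reset: what is moved stays moved. The work goes in short steps, Python scripts to look and compute and a tool call to move; the robot and the scene stay as the last step left them, time stands still between calls to the robot, and variables do not carry over. Pictures are saved under pics/ and viewed, about 8 in all and at most 12, crops included, and the job is handed in when it is done.

Besides the shell and the picture viewer there is one more tool, called after "Request:" as name(argument=value, ...) on one line, values as JSON. apply_moves: Moves the arm, as the interface text tells. Its arguments: {"type":"object","properties":{"increments":{"type":"array","items":{"type":"object","properties":{"gripper":{"type":"number"},"delta_pos":{"type":"array","items":{"type":"number"}},"dr":{"type":"array","items":{"type":"number"}}}}}},"required":["increments"]}

```bash
mkdir -p pics; ls
cat > h.py <<'E'
import numpy as np, cv2
from workcell import ctrl
from scipy.spatial.transform import Rotation as R
def shot(name,fn=None):
    d=ctrl.get_image(name); np.savez('%s.npz'%name,**d)
    if fn: cv2.imwrite('pics/'+fn,d['img'][:,:,::-1])
    return d
def cloud(d):
    K=d['mtx']; v,u=np.mgrid[0:480,0:640]
    x=(u-K[0,2])/K[0,0]; y=(v-K[1,2])/K[1,1]; k=float(d['k1'])
    r0=np.hypot(x,y); r=r0.copy()
    for _ in range(20): r=r0/(1+k*r*r)
    s=np.where(r0>0,r/np.maximum(r0,1e-9),1); z=d['range_z']
    P=np.stack([x*s*z,y*s*z,z],-1)
    M=R.from_rotvec(np.ravel(d['rvec'])).as_matrix()
    W=(P-np.ravel(d['tvec']))@M
    W[z<=0]=np.nan
    return W
E
python3 - <<'E'
from h import *
for n in('top','side'):
    d=shot(n,n+'1.png'); print(n,d['mtx'].tolist(),d['k1'],np.ravel(d['rvec']),np.ravel(d['tvec']))
print(ctrl.get_obs())
E
```

```text
pics
top [[518.6879232674825, 0.0, 309.19277477251006], [0.0, 518.6879232674825, 239.0651964773212], [0.0, 0.0, 1.0]] -0.14720799134035395 [ 2.13899321 -2.19292227  0.1746272 ] [ -36.88651904  603.42281128 1032.71982101]
side [[495.2774007696063, 0.0, 307.59596815012964], [0.0, 495.2774007696063, 249.08542419721718], [0.0, 0.0, 1.0]] -0.05023287584094057 [ 1.63845562 -2.06812606  0.72316967] [ 89.13794356 556.45376929 765.27114738]
{'t': 0.1, 'qpos': array([ 1.19198602e+00,  4.23716381e-01,  1.63062664e+00, -3.78545828e-05,
        1.08858450e+00, -1.90131903e-02]), 'qvel': array([-0.00141536, -0.00053206, -0.00025054, -0.0004431 , -0.00024812,
       -0.00036357]), 'joint_torque': array([-9.87255316e-05, -5.45623255e+01, -2.74323034e+01,  6.46173977e-02,
        1.88390433e-02, -2.26240223e-05]), 'ee_pos': array([219.8628054 , 584.52294022, 230.00428157]), 'orientation': array([ 0.28126583,  1.55253084, -0.28334092]), 'ft_force': array([-0.16201007,  0.1996888 , -0.56391398]), 'moment': array([ 0.03372069,  0.00560202, -0.04061551]), 'width': 87.56794732952527}
```

View pics/top1.png

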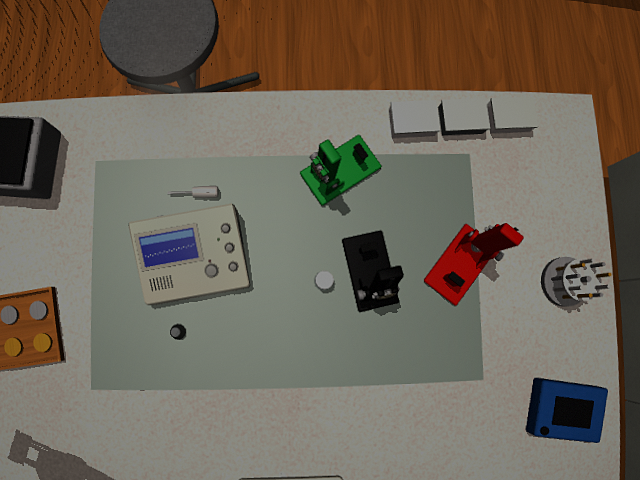

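View pics/side1.png

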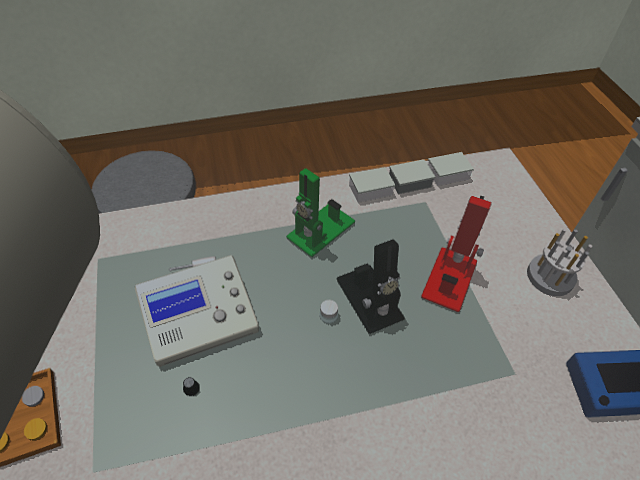

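The top view shows the start/stop key at (211,270), clear at (233,267), and the black stand with its foot around (372,270) and its rest at (370,250). Next I measure these in 3D.

```bash
python3 - <<'E'
from h import *
T=dict(np.load('top.npz'));S=dict(np.load('side.npz'))
W=cloud(T);V=cloud(S)
for n,(u,v) in dict(ss=(211,270),clr=(233,267),mid=(229,247),topk=(226,228),loupe=(177,331),jar=(324,281),headtop=(393,273),mat=(300,350)).items(): print(n,np.nanmedian(W[v-1:v+2,u-1:u+2].reshape(-1,3),0).round(1))
for n,(u,v) in dict(ss=(219,315),clr=(240,309),mid=(234,292),topk=(228,275),mat=(300,400),headtop=(386,243)).items(): print('S',n,np.nanmedian(V[v-1:v+2,u-1:u+2].reshape(-1,3),0).round(1))
# black stand foot in the top view
for nm,C,I in(('T',W,T['img']),('S',V,S['img'])):
    m=(I.max(2)<60)&(C[...,2]>8)&(C[...,2]<18)&(C[...,0]>400)
    if nm=='T': m[:, :335]=0; m[:,420:]=0
    else: m[:, :330]=0; m[:,410:]=0;m[:230]=0
    p=C[m]; print(nm,len(p),p.min(0).round(),p.max(0).round(),cv2.minAreaRect(p[:,:2].astype(np.float32)))
    # upper bar
    b=(I.max(2)<70)&(C[...,2]>120)
    sel=np.zeros_like(b); 
    if nm=='T': sel[250:320,360:410]=1
    else: sel[235:300,365:405]=1
    p=C[b&sel]; print(' bar',len(p),p.min(0).round(),p.max(0).round())
    for z0 in range(120,235,15):
        q=p[(p[:,2]>=z0)&(p[:,2]<z0+15)]
        if len(q)>5: print(z0,len(q),np.median(q,0).round(),cv2.minAreaRect(q[:,:2].astype(np.float32)))
# machine top outline: cream
m=(W[...,2]>25)&(W[...,2]<95);m[:,260:]=0;m[:, :115]=0;m[320:]=0;m[:195]=0
p=W[m];print('mach',cv2.minAreaRect(p[:,:2].astype(np.float32)))
A=np.c_[p[:,:2],np.ones(len(p))]
r=np.zeros(len(p));ok=np.ones(len(p),bool)
for _ in range(8):
    c=np.linalg.lstsq(A[ok],p[ok,2],rcond=None)[0]; r=p[:,2]-A@c; ok=abs(r)<3
print('plane',c,np.degrees(np.arctan(np.hypot(*c[:2]))),np.degrees(np.arctan2(c[1],c[0])),ok.sum())
E
python3 - <<'E'
import cv2
a=cv2.imread('pics/top1.png')[195:325,340:420];b=cv2.imread('pics/side1.png')[230:340,330:420]
c=cv2.imread('pics/top1.png')[200:310,120:255]
f=lambda i,s:cv2.resize(i,None,fx=s,fy=s,interpolation=cv2.INTER_CUBIC)
import numpy as np
o=np.zeros((600,800,3),np.uint8)
for im,x in((f(a,4),0),(f(b,5),330)):
    h,w=im.shape[:2];o[:h,x:x+w]=im[:, :800-x]
cv2.imwrite('pics/crop1.png',o)
E
```

```text
ss [541.8 149.5  54.6]
clr [547.1 104.7  52.8]
mid [587.  111.2  63.8]
topk [623.9 115.5  75.5]
loupe [419.3 224.4  32.1]
jar [515.1 -80.2  36.7]
headtop [ 516.1 -188.4  223. ]
mat [ 3.73e+02 -2.75e+01  1.00e-01]
S ss [540.4 152.8  54.5]
S clr [545.1 108.2  53.7]
S mid [584.2 114.2  64.5]
S topk [623.3 120.5  73.3]
S mat [345.4  25.1  -0.5]
S headtop [ 521.9 -182.8  219.9]
T 2212 [ 451. -303.    8.] [ 894. -111.   18.] ((674.03564453125, -187.68043518066406), (170.42857360839844, 450.5176086425781), 79.82719421386719)
 bar 747 [ 476. -213.  121.] [ 529. -161.  228.]
120 40 [ 481. -175.  129.] ((485.0232849121094, -180.44125366210938), (49.61920928955078, 22.020647048950195), 63.58683395385742)
135 57 [ 489. -184.  143.] ((488.67340087890625, -184.249755859375), (51.96696853637695, 27.108028411865234), 73.82514190673828)
150 143 [ 491. -182.  160.] ((491.66815185546875, -182.31126403808594), (49.27294158935547, 27.41200065612793), 73.98482513427734)
165 59 [ 498. -181.  171.] ((498.7681579589844, -183.41390991210938), (45.379878997802734, 17.69996452331543), 81.4055404663086)
180 52 [
[... 1249 characters left out ...]
  188.] ((501.6745910644531, -180.734619140625), (46.17563247680664, 19.391630172729492), 78.39876556396484)
195 138 [ 504. -178.  202.] ((504.326171875, -180.61904907226562), (46.85778045654297, 19.390275955200195), 82.26422882080078)
210 267 [ 510. -179.  219.] ((514.6690063476562, -181.08741760253906), (24.35177230834961, 43.82344055175781), 12.727021217346191)
225 6 [ 507. -184.  226.] ((507.030029296875, -183.6773223876953), (2.0540614128112793, 7.618838310241699), 14.159477233886719)
mach ((578.3319091796875, 195.98968505859375), (178.5554962158203, 221.32359313964844), 9.233526229858398)
plane [ 2.71339992e-01  4.99733162e-02 -1.07984567e+02] 15.424365520653462 10.435358196830226 7066
```

View pics/crop1.png

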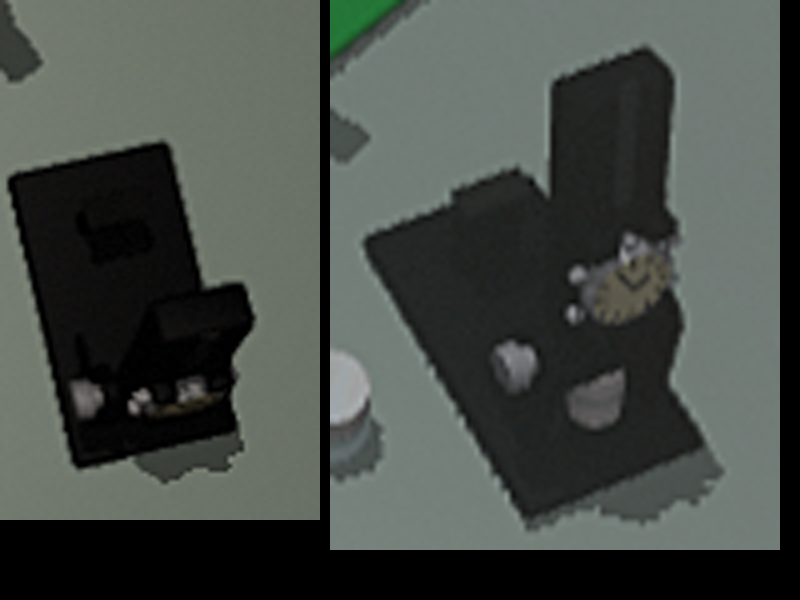

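The black head already leans about 0.2 rad towards +x, and the stand yaws about 11°, so one tool attitude (15° pitch, 10° yaw) should serve for the keys and the push. I'll compute the waypoints and check for obstacles.

```bash
cat >> h.py <<'E'
psi=np.radians(9.5); s,c=np.sin(np.radians(15)),np.cos(np.radians(15))
X=np.array([np.cos(psi),np.sin(psi),0]);Y=np.array([-np.sin(psi),np.cos(psi),0]);Z=np.array([0,0,1.])
tx=s*X-c*Z; tz=c*X+s*Z
RT0=np.c_[tx,np.cross(tz,tx),tz]   # candidates: tool z = +-tz
RT1=np.c_[tx,np.cross(-tz,tx),-tz]
n=-tx
SS=np.array([541.,151,54.5]);CL=np.array([546.,106.5,53.5]);H=np.array([487.,-187,78])
sp=np.radians(11);SX=np.array([np.cos(sp),np.sin(sp),0])
def push(th,a=118):
    e=np.sin(th)*SX+np.cos(th)*Z; o=-np.cos(th)*SX+np.sin(th)*Z
    return H+a*e+(11+10*abs(np.cos(th+np.radians(15))))*o-8*tx
def to(p):
    "tool-frame shift in cm from the measured pose"
    b=ctrl.get_obs(); M=R.from_rotvec(b['orientation']).as_matrix()
    return (M.T@(p-b['ee_pos'])/10).round(2)
E
python3 - <<'E'
from h import *
b=ctrl.get_obs();M=R.from_rotvec(b['orientation']);print(M.as_matrix().round(2))
for RT in(RT0,RT1): print((M.inv()*R.from_matrix(RT)).as_rotvec().round(3))
print('ss hover',SS+38*n,'push')
for t in(0,.2,.6,1,1.3,1.57): print(t,push(t).round(1))
# key fit
T=dict(np.load('top.npz'));S=dict(np.load('side.npz'))
loc=np.array([[-41,-40],[-41,-85],[-2,-85],[37,-85.]])
for q in([[541.8,149.5],[547.1,104.7],[587,111.2],[623.9,115.5]],[[540.4,152.8],[545.1,108.2],[584.2,114.2],[623.3,120.5]]):
    q=np.array(q);a=q-q.mean(0);l=loc-loc.mean(0)
    ang=np.arctan2((l[:,0]*a[:,1]-l[:,1]*a[:,0]).sum(),(l*a).sum());Rm=np.array([[np.cos(ang),-np.sin(ang)],[np.sin(ang),np.cos(ang)]])
    t=q.mean(0)-Rm@loc.mean(0);print('key fit',np.degrees(ang),t,(loc@Rm.T+t).round(1).tolist())
for C in(cloud(T),cloud(S)):
    for k in(60,140):
        m=(C[...,2]>k)&(C[...,0]>350)&(C[...,0]<720)&(C[...,1]>-300)&(C[...,1]<60)
        p=C[m]; 
        if len(p): print(k,[ (i*40,j*40) for i,j in sorted(set(map(tuple,(p[:,:2]//40).astype(int))))])
E
```

```text
[[-0.    0.35  0.94]
 [-0.    0.94 -0.35]
 [-1.   -0.    0.  ]]
[-0.522 -0.256  0.07 ]
[2.597 0.094 0.342]
ss hover [531.29975909 149.37673638  91.2051814 ] push
0 [ 464.7 -191.3  203.7]
0.2 [ 488.8 -186.6  205.3]
0.6 [ 536.2 -177.4  193. ]
1 [ 575.  -169.8  161.3]
1.3 [ 593.7 -166.2  128. ]
1.57 [ 600.8 -164.8   99.4]
key fit 7.833882324817944 [576.53811121 194.88826341] [[541.4, 149.7], [547.5, 105.1], [586.1, 110.4], [624.8, 115.7]]
key fit 8.404092546903154 [574.09499261 198.60037069] [[539.4, 153.0], [546.0, 108.5], [584.5, 114.2], [623.1, 119.9]]
60 [(np.int64(440), np.int64(-240)), (np.int64(440), np.int64(-200)), (np.int64(440), np.int64(-160)), (np.int64(480), np.int64(-240)), (np.int64(480), np.int64(-200)), (np.int64(480), np.int64(-160)), (np.int64(520), np.int64(-240)), (np.int64(520), np.int64(-200)), (np.int64(560), np.int64(-200)), (np.int64(560), np.int64(-160)), (np.int64(680), np.int64(-120)), (np.int64(680), np.int64(-80))]
140 [(np.int64(480), np.int64(-240)), (np.int64(480), np.int64(-200)), (np.int64(520), np.int64(-240)), (np.int64(520), np.int64(-200)), (np.int64(680), np.int64(-120)), (np.int64(680), np.int64(-80))]
60 [(np.int64(440), np.int64(-240)), (np.int64(440), np.int64(-200)), (np.int64(440), np.int64(-160)), (np.int64(480), np.int64(-240)), (np.int64(480), np.int64(-200)), (np.int64(480), np.int64(-160)), (np.int64(520), np.int64(-240)), (np.int64(520), np.int64(-200)), (np.int64(520), np.int64(-160)), (np.int64(560), np.int64(-200)), (np.int64(560), np.int64(-160)), (np.int64(680), np.int64(-120)), (np.int64(680), np.int64(-80))]
140 [(np.int64(440), np.int64(-200)), (np.int64(480), np.int64(-240)), (np.int64(480), np.int64(-200)), (np.int64(480), np.int64(-160)), (np.int64(520), np.int64(-240)), (np.int64(520), np.int64(-200)), (np.int64(520), np.int64(-160)), (np.int64(680), np.int64(-120)), (np.int64(680), np.int64(-80))]
```

Request:
apply_moves(increments=[{"gripper": 0, "delta_pos": [0, 0, 0], "dr": [-0.1044, -0.0512, 0.014]}, {"gripper": 0, "delta_pos": [0, 0, 0], "dr": [-0.1044, -0.0512, 0.014]}, {"gripper": 0, "delta_pos": [0, 0, 0], "dr": [-0.1044, -0.0512, 0.014]}, {"gripper": 0, "delta_pos": [0, 0, 0], "dr": [-0.1044, -0.0512, 0.014]}, {"gripper": 0, "delta_pos": [0, 0, 0], "dr": [-0.1044, -0.0512, 0.014]}])

```text
t: 0.52
ee_pos: [219.9, 585.0, 230.4]
orientation: [-0.111, 1.303, 0.146]
ft_force: [-0.5, -0.4, 0.0]
width: 57.5
```

```bash
sed -i 's/^SS=.*CL=[^;]*;/SS=np.array([540.5,151.3,54.5]);CL=np.array([546.7,106.8,53.5]);/' h.py
python3 - <<'E'
from h import *
b=ctrl.get_obs();print(b['ee_pos'],b['width'],R.from_rotvec(b['orientation']).as_matrix().round(3).tolist(),RT0.round(3).tolist())
print(to(SS+8*n+100*n),to(SS+8*n+30*n))
E
```

```text
[219.87633939 585.04801019 230.43683733] 57.54506858234138 [[0.258, -0.17, 0.951], [0.044, 0.985, 0.164], [-0.965, -0.0, 0.261]] [[0.255, -0.165, 0.953], [0.043, 0.986, 0.159], [-0.966, 0.0, 0.259]]
[ 12.52 -48.18  18.82] [ 19.52 -48.19  18.8 ]
```

Request:
apply_moves(increments=[{"gripper": 0, "delta_pos": [0.83, -3.21, 1.25], "dr": [0, 0, 0]}, {"gripper": 0, "delta_pos": [0.83, -3.21, 1.25], "dr": [0, 0, 0]}, {"gripper": 0, "delta_pos": [0.83, -3.21, 1.25], "dr": [0, 0, 0]}, {"gripper": 0, "delta_pos": [0.83, -3.21, 1.25], "dr": [0, 0, 0]}, {"gripper": 0, "delta_pos": [0.83, -3.21, 1.25], "dr": [0, 0, 0]}])

```text
t: 0.93
ee_pos: [316.9, 436.9, 206.2]
orientation: [-0.108, 1.306, 0.142]
ft_force: [-0.1, 0.0, -0.1]
width: 24.5
```

Request:
apply_moves(increments=[{"gripper": 0, "delta_pos": [0.83, -3.21, 1.25], "dr": [0, 0, 0]}, {"gripper": 0, "delta_pos": [0.83, -3.21, 1.25], "dr": [0, 0, 0]}, {"gripper": 0, "delta_pos": [0.83, -3.21, 1.25], "dr": [0, 0, 0]}, {"gripper": 0, "delta_pos": [0.83, -3.21, 1.25], "dr": [0, 0, 0]}, {"gripper": 0, "delta_pos": [0.83, -3.21, 1.25], "dr": [0, 0, 0]}])

```text
t: 1.35
ee_pos: [413.6, 290.2, 182.3]
orientation: [-0.108, 1.305, 0.142]
ft_force: [-0.3, -0.0, -0.5]
width: 0.4
```

Request:
apply_moves(increments=[{"gripper": 0, "delta_pos": [0.83, -3.21, 1.25], "dr": [0, 0, 0]}, {"gripper": 0, "delta_pos": [0.83, -3.21, 1.25], "dr": [0, 0, 0]}, {"gripper": 0, "delta_pos": [0.83, -3.21, 1.25], "dr": [0, 0, 0]}, {"gripper": 0, "delta_pos": [0.83, -3.21, 1.25], "dr": [0, 0, 0]}, {"gripper": 0, "delta_pos": [0.83, -3.21, 1.25], "dr": [0, 0, 0]}])

```text
t: 1.77
ee_pos: [510.3, 143.5, 158.2]
orientation: [-0.107, 1.305, 0.142]
ft_force: [-0.0, 1.5, 0.4]
width: 0.6
```

Run:
```python
from h import *
b=ctrl.get_obs();print(b['ee_pos'],b['width'],b['ft_force'],R.from_rotvec(b['orientation']).as_matrix().round(3).tolist())
print(to(SS+38*n),to(SS+11*n), to(SS+8*n))
```

```text
[510.29103546 143.54641059 158.20910263] 0.5988488735747005 [-0.02277464  1.52806939  0.41932375] [[0.256, -0.165, 0.953], [0.044, 0.986, 0.159], [-0.966, 0.001, 0.259]]
[7.02 0.26 0.31] [9.72 0.26 0.31] [10.02  0.26  0.31]
```

Approach to 30 mm above the cap, then look to check the lateral aim.

Request:
apply_moves(increments=[{"gripper": 0, "delta_pos": [2.0, 0.13, 0.15], "dr": [0, 0, 0]}, {"gripper": 0, "delta_pos": [2.0, 0.13, 0.15], "dr": [0, 0, 0]}, {"gripper": 0, "delta_pos": [2.0, 0, 0], "dr": [0, 0, 0]}, {"gripper": 0, "delta_pos": [1.8, 0, 0], "dr": [0, 0, 0]}, {"gripper": 0, "delta_pos": [0, 0, 0], "dr": [0, 0, 0]}])

```text
t: 2.18
ee_pos: [530.9, 151.1, 80.9]
orientation: [-0.108, 1.31, 0.141]
ft_force: [-0.8, -0.8, -0.2]
width: 0.4
```

Run:
```python
from h import *
d=shot('side'); t=shot('top'); print(to(SS+8*n), ctrl.get_obs()['ft_force'])
f=lambda i:cv2.resize(i,(400,400),interpolation=cv2.INTER_CUBIC)
cv2.imwrite('pics/k1.png',np.hstack([f(d['img'][230:350,150:270]),f(t['img'][200:320,150:270])])[:,:,::-1])
```

```text
[ 2.22 -0.17  0.11] [-0.03890312  0.18474843 -0.78710878]
```

View pics/k1.png

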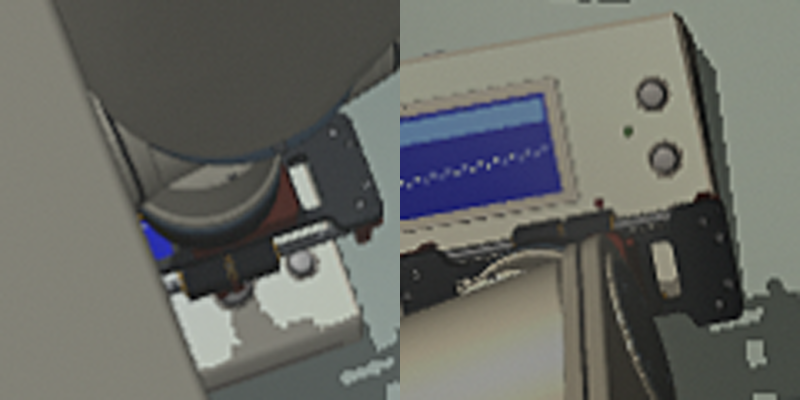

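The side crop shows the closed fingers above the start/stop key (crop (235,292)), with the clear key free to the right (300,262). The aim is right, so I press.

Request:
apply_moves(increments=[{"gripper": 0, "delta_pos": [0.7, -0.15, 0.1], "dr": [0, 0, 0]}, {"gripper": 0, "delta_pos": [0.7, 0, 0], "dr": [0, 0, 0]}, {"gripper": 0, "delta_pos": [0.5, 0, 0], "dr": [0, 0, 0]}, {"gripper": 0, "delta_pos": [0.2, 0, 0], "dr": [0, 0, 0]}, {"gripper": 0, "delta_pos": [0.2, 0, 0], "dr": [0, 0, 0]}])

```text
t: 2.7
ee_pos: [539.2, 151.4, 61.9]
orientation: [-0.107, 1.305, 0.142]
ft_force: [-1.3, -0.3, 0.8]
width: 0.2
```

Run:
```python
from h import *
print(to(SS+8*n), n@ctrl.get_obs()['ft_force'])
```

```text
[-0.05 -0.03 -0.07] 1.1086281537592495
```

Request:
apply_moves(increments=[{"gripper": 0, "delta_pos": [0.1, 0, 0], "dr": [0, 0, 0]}, {"gripper": 0, "delta_pos": [0.1, 0, 0], "dr": [0, 0, 0]}, {"gripper": 0, "delta_pos": [0.1, 0, 0], "dr": [0, 0, 0]}, {"gripper": 0, "delta_pos": [0, 0, 0], "dr": [0, 0, 0]}, {"gripper": 0, "delta_pos": [0, 0, 0], "dr": [0, 0, 0]}])

```text
t: 3.12
ee_pos: [539.9, 151.5, 59.2]
orientation: [-0.107, 1.305, 0.142]
ft_force: [-1.0, 0.3, 3.1]
width: 0.3
```

Request:
apply_moves(increments=[{"gripper": 0, "delta_pos": [0.1, 0, 0], "dr": [0, 0, 0]}, {"gripper": 0, "delta_pos": [0, 0, 0], "dr": [0, 0, 0]}, {"gripper": 0, "delta_pos": [0, 0, 0], "dr": [0, 0, 0]}, {"gripper": 0, "delta_pos": [0, 0, 0], "dr": [0, 0, 0]}, {"gripper": 0, "delta_pos": [0, 0, 0], "dr": [0, 0, 0]}])

```text
t: 3.53
ee_pos: [540.1, 151.6, 58.5]
orientation: [-0.107, 1.305, 0.142]
ft_force: [-3.7, 0.7, 8.0]
width: 0.4
```

Run:
```python
from h import *
print(to(SS+8*n), n@ctrl.get_obs()['ft_force'])
```

```text
[-0.4  -0.03 -0.07] 8.661468993260709
```

8.7 N along the normal means the key is against its stop, so it is pressed. Retreat and head for the microphone.

Request:
apply_moves(increments=[{"gripper": 0, "delta_pos": [-1.0, 0, 0], "dr": [0, 0, 0]}, {"gripper": 0, "delta_pos": [-3.0, 0, 0], "dr": [0, 0, 0]}, {"gripper": 0, "delta_pos": [-4.0, 0, 0], "dr": [0, 0, 0]}, {"gripper": 0, "delta_pos": [-4.0, 0, 0], "dr": [0, 0, 0]}, {"gripper": 0, "delta_pos": [-4.0, 0, 0], "dr": [0, 0, 0]}])

```text
t: 3.95
ee_pos: [498.3, 144.3, 214.3]
orientation: [-0.107, 1.306, 0.142]
ft_force: [-0.1, 0.1, -0.1]
width: 0.7
```

Run:
```python
from h import *
print(ctrl.get_obs()['ee_pos'],to(push(.2)-45*SX))
```

```text
[498.2576585  144.33814507 214.25000524] [ -1.99 -32.61 -10.73]
```

Request:
apply_moves(increments=[{"gripper": 0, "delta_pos": [-0.2, -3.26, -1.07], "dr": [0, 0, 0]}, {"gripper": 0, "delta_pos": [-0.2, -3.26, -1.07], "dr": [0, 0, 0]}, {"gripper": 0, "delta_pos": [-0.2, -3.26, -1.07], "dr": [0, 0, 0]}, {"gripper": 0, "delta_pos": [-0.2, -3.26, -1.07], "dr": [0, 0, 0]}, {"gripper": 0, "delta_pos": [-0.2, -3.26, -1.07], "dr": [0, 0, 0]}])

```text
t: 4.37
ee_pos: [472.1, -26.3, 209.0]
orientation: [-0.108, 1.304, 0.142]
ft_force: [0.8, 0.3, 0.3]
width: 0.5
```

Request:
apply_moves(increments=[{"gripper": 0, "delta_pos": [-0.2, -3.26, -1.07], "dr": [0, 0, 0]}, {"gripper": 0, "delta_pos": [-0.2, -3.26, -1.07], "dr": [0, 0, 0]}, {"gripper": 0, "delta_pos": [-0.2, -3.26, -1.07], "dr": [0, 0, 0]}, {"gripper": 0, "delta_pos": [-0.2, -3.26, -1.07], "dr": [0, 0, 0]}, {"gripper": 0, "delta_pos": [-0.2, -3.26, -1.07], "dr": [0, 0, 0]}])

```text
t: 4.78
ee_pos: [445.3, -196.5, 204.4]
orientation: [-0.108, 1.304, 0.142]
ft_force: [0.1, 1.0, 0.1]
width: 0.7
```

Run:
```python
from h import *
d=shot('side'); t=shot('top'); b=ctrl.get_obs();print(b['ee_pos'],to(push(.2)-45*SX), b['ft_force'])
f=lambda i:cv2.resize(i,(400,400),interpolation=cv2.INTER_CUBIC)
cv2.imwrite('pics/p1.png',np.hstack([f(d['img'][200:360,300:460]),f(t['img'][200:360,300:460])])[:,:,::-1])
M=R.from_rotvec(b['orientation']).as_matrix();p0=push(.2,120)
for th in np.arange(.2,1.61,.1):
    p=push(th,120);print(round(th,2),p.round(1),(M.T@(p-p0)/10).round(2));p0=p
```

```text
[ 445.77076218 -199.09038772  204.52662682] [-0.09  0.4  -0.03] [-0.62556839  0.63219518 -0.16493187]
0.2 [ 489.2 -186.5  207.3] [0. 0. 0.]
0.3 [ 501.5 -184.1  206.1] [0.44 0.04 1.18]
0.4 [ 513.8 -181.7  203.6] [0.57 0.04 1.14]
0.5 [ 525.7 -179.4  199.8] [0.69 0.04 1.08]
0.6 [ 537.3 -177.2  194.7] [0.8  0.04 1.  ]
0.7 [ 548.3 -175.   188.3] [0.91 0.04 0.92]
0.8 [ 558.6 -173.   180.7] [1.   0.03 0.82]
0.9 [ 568.1 -171.2  172.1] [1.09 0.03 0.71]
1.0 [ 576.6 -169.5  162.4] [1.16 0.03 0.59]
1.1 [ 584.1 -168.1  151.8] [1.22 0.02 0.46]
1.2 [ 590.4 -166.8  140.5] [1.26 0.02 0.33]
1.3 [ 595.5 -165.8  128.5] [1.29 0.02 0.19]
1.4 [ 599.1 -165.2  117.9] [1.12 0.01 0.07]
1.5 [ 601.6 -164.7  107.1] [ 1.11  0.01 -0.03]
1.6 [ 603.1 -164.4   96.1] [ 1.1   0.01 -0.14]
```

View pics/p1.png

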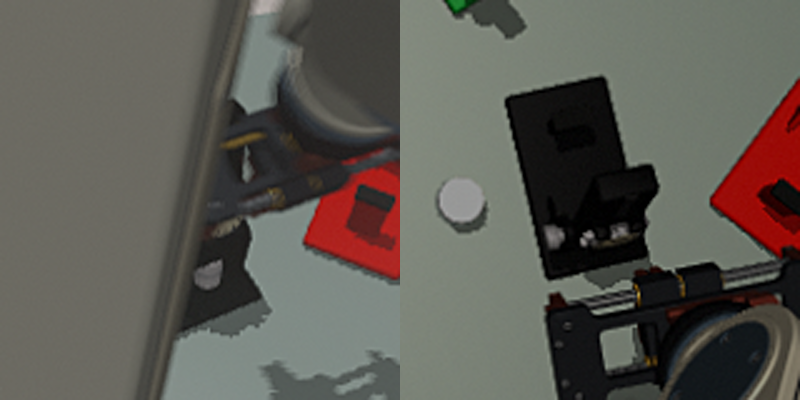

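Both crops show the fingers lined up with the head and clear of the red stand. Approach to about 5 mm short of the bare face.

Request:
apply_moves(increments=[{"gripper": 0, "delta_pos": [0.2, 0.12, 0.96], "dr": [0, 0, 0]}, {"gripper": 0, "delta_pos": [0.2, 0.13, 0.96], "dr": [0, 0, 0]}, {"gripper": 0, "delta_pos": [0.2, 0.12, 0.96], "dr": [0, 0, 0]}, {"gripper": 0, "delta_pos": [0.2, 0.13, 0.96], "dr": [0, 0, 0]}, {"gripper": 0, "delta_pos": [0, 0, 0], "dr": [0, 0, 0]}])

```text
t: 5.3
ee_pos: [486.3, -181.9, 206.6]
orientation: [-0.11, 1.304, 0.144]
ft_force: [-0.5, 0.8, -0.0]
width: 0.4
```

Run:
```python
from h import *
b=ctrl.get_obs();print(b['ee_pos'],b['ft_force'],[to(push(t,120)) for t in(.2,.3,.4,.5,.6,.7)])
```

```text
[ 486.27816517 -181.93612263  206.61348431] [-0.47746613  0.79622485 -0.04300789] [array([-0.01, -0.5 ,  0.22]), array([ 0.43, -0.47,  1.4 ]), array([ 1.  , -0.44,  2.54]), array([ 1.68, -0.41,  3.62]), array([ 2.49, -0.39,  4.62]), array([ 3.39, -0.36,  5.54])]
```

Request:
apply_moves(increments=[{"gripper": 0, "delta_pos": [0.05, -0.1, 0.4], "dr": [0, 0, 0]}, {"gripper": 0, "delta_pos": [0.18, -0.1, 0.5], "dr": [0, 0, 0]}, {"gripper": 0, "delta_pos": [0.22, -0.1, 0.52], "dr": [0, 0, 0]}, {"gripper": 0, "delta_pos": [0.27, -0.1, 0.56], "dr": [0, 0, 0]}, {"gripper": 0, "delta_pos": [0.28, 0, 0.56], "dr": [0, 0, 0]}])

```text
t: 5.72
ee_pos: [511.5, -182.9, 202.8]
orientation: [-0.107, 1.306, 0.142]
ft_force: [-2.3, 0.6, -0.3]
width: 0.4
```

Run:
```python
from h import *
b=ctrl.get_obs();print(b['ee_pos'],b['ft_force'],[to(push(t,120)) for t in(.4,.5,.6,.7,.8,.9)])
d=shot('top'); cv2.imwrite('pics/p2.png',cv2.resize(d['img'][200:340,320:460],(560,560),interpolation=cv2.INTER_CUBIC)[:,:,::-1])
```

```text
[ 511.46243987 -182.93699618  202.75751008] [-2.29003941  0.62802463 -0.31381132] [array([-0.02,  0.08,  0.26]), array([0.67, 0.11, 1.34]), array([1.47, 0.14, 2.34]), array([2.37, 0.17, 3.26]), array([3.38, 0.2 , 4.08]), array([4.46, 0.22, 4.79])]
```

View pics/p2.png

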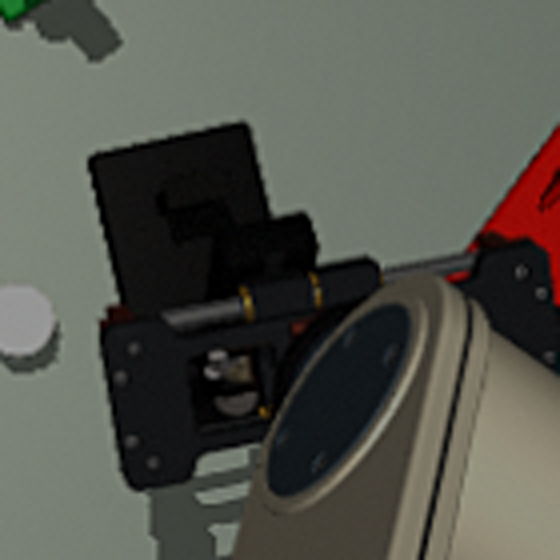

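The top view shows the stand unmoved and the fingers behind the head, centred on it; the 2.3 N matches the hinge's resistance. Continuing along the arc.

Request:
apply_moves(increments=[{"gripper": 0, "delta_pos": [0.35, 0.02, 0.54], "dr": [0, 0, 0]}, {"gripper": 0, "delta_pos": [0.35, 0.02, 0.54], "dr": [0, 0, 0]}, {"gripper": 0, "delta_pos": [0.4, 0.02, 0.5], "dr": [0, 0, 0]}, {"gripper": 0, "delta_pos": [0.4, 0.02, 0.5], "dr": [0, 0, 0]}, {"gripper": 0, "delta_pos": [0.45, 0.02, 0.46], "dr": [0, 0, 0]}])

```text
t: 6.18
ee_pos: [540.9, -177.1, 190.6]
orientation: [-0.107, 1.305, 0.142]
ft_force: [-1.0, -0.8, 0.7]
width: 0.4
```

Request:
apply_moves(increments=[{"gripper": 0, "delta_pos": [0.45, 0.02, 0.46], "dr": [0, 0, 0]}, {"gripper": 0, "delta_pos": [0.5, 0.02, 0.41], "dr": [0, 0, 0]}, {"gripper": 0, "delta_pos": [0.5, 0.02, 0.41], "dr": [0, 0, 0]}, {"gripper": 0, "delta_pos": [0.55, 0.02, 0.36], "dr": [0, 0, 0]}, {"gripper": 0, "delta_pos": [0.55, 0.02, 0.36], "dr": [0, 0, 0]}])

```text
t: 6.6
ee_pos: [566.2, -171.7, 171.0]
orientation: [-0.107, 1.305, 0.142]
ft_force: [-1.3, -0.4, 0.6]
width: 0.3
```

Run:
```python
from h import *
b=ctrl.get_obs();print(b['ee_pos'],b['ft_force'],[to(push(t,120)) for t in(.8,.9,1,1.1,1.2,1.3,1.4)])
```

```text
[ 566.21171653 -171.73052614  170.96764484] [-1.33336023 -0.43922268  0.5873799 ] [array([-1.14, -0.  , -0.49]), array([-0.05,  0.02,  0.22]), array([1.11, 0.05, 0.8 ]), array([2.32, 0.06, 1.27]), array([3.59, 0.08, 1.59]), array([4.88, 0.09, 1.79]), array([6.  , 0.1 , 1.85])]
```

Request:
apply_moves(increments=[{"gripper": 0, "delta_pos": [0.58, 0.01, 0.3], "dr": [0, 0, 0]}, {"gripper": 0, "delta_pos": [0.58, 0.01, 0.3], "dr": [0, 0, 0]}, {"gripper": 0, "delta_pos": [0.61, 0.01, 0.23], "dr": [0, 0, 0]}, {"gripper": 0, "delta_pos": [0.61, 0.01, 0.23], "dr": [0, 0, 0]}, {"gripper": 0, "delta_pos": [0.63, 0.01, 0.17], "dr": [0, 0, 0]}])

```text
t: 7.02
ee_pos: [585.5, -168.0, 145.1]
orientation: [-0.107, 1.305, 0.142]
ft_force: [0.1, -1.5, 1.1]
width: 0.7
```

Request:
apply_moves(increments=[{"gripper": 0, "delta_pos": [0.63, 0.01, 0.17], "dr": [0, 0, 0]}, {"gripper": 0, "delta_pos": [0.64, 0.01, 0.1], "dr": [0, 0, 0]}, {"gripper": 0, "delta_pos": [0.64, 0.01, 0.1], "dr": [0, 0, 0]}, {"gripper": 0, "delta_pos": [0.56, 0.01, 0.04], "dr": [0, 0, 0]}, {"gripper": 0, "delta_pos": [0.3, 0, 0], "dr": [0, 0, 0]}])

```text
t: 7.43
ee_pos: [595.9, -165.6, 118.9]
orientation: [-0.107, 1.306, 0.142]
ft_force: [0.7, -1.1, 1.0]
width: 0.4
```

Run:
```python
from h import *
b=ctrl.get_obs();print(b['ee_pos'],b['ft_force'],[to(push(t,120)) for t in(1.3,1.4,1.5,1.571)])
```

```text
[ 595.94043546 -165.61529491  118.94420985] [ 0.67315209 -1.13760691  0.96315734] [array([-0.94, -0.01,  0.21]), array([ 0.19, -0.01,  0.28]), array([ 1.29, -0.  ,  0.24]), array([2.08, 0.  , 0.16])]
```

Request:
apply_moves(increments=[{"gripper": 0, "delta_pos": [0.4, 0, 0.03], "dr": [0, 0, 0]}, {"gripper": 0, "delta_pos": [0.4, 0, 0.03], "dr": [0, 0, 0]}, {"gripper": 0, "delta_pos": [0.4, 0, 0.03], "dr": [0, 0, 0]}, {"gripper": 0, "delta_pos": [0.4, 0, 0.03], "dr": [0, 0, 0]}, {"gripper": 0, "delta_pos": [0.1, 0, 0], "dr": [0, 0, 0]}])

```text
t: 7.85
ee_pos: [601.2, -164.7, 103.0]
orientation: [-0.107, 1.306, 0.142]
ft_force: [-0.7, 0.3, 0.8]
width: 0.5
```

Request:
apply_moves(increments=[{"gripper": 0, "delta_pos": [0.1, 0, 0], "dr": [0, 0, 0]}, {"gripper": 0, "delta_pos": [0.1, 0, 0], "dr": [0, 0, 0]}, {"gripper": 0, "delta_pos": [0, 0, 0], "dr": [0, 0, 0]}, {"gripper": 0, "delta_pos": [0, 0, 0], "dr": [0, 0, 0]}, {"gripper": 0, "delta_pos": [0, 0, 0], "dr": [0, 0, 0]}])

```text
t: 8.27
ee_pos: [601.9, -164.8, 101.9]
orientation: [-0.107, 1.305, 0.142]
ft_force: [0.1, -0.7, 0.6]
width: 0.5
```

Run:
```python
from h import *
b=ctrl.get_obs();print(b['ee_pos'],b['ft_force'],[to(push(t,120)) for t in(1.5,1.571)])
```

```text
[ 601.94069736 -164.77077082  101.89492374] [ 0.0582495  -0.72382345  0.61932431] [array([-0.51,  0.02,  0.1 ]), array([0.27, 0.02, 0.02])]
```

Request:
apply_moves(increments=[{"gripper": 0, "delta_pos": [0.1, 0, 0], "dr": [0, 0, 0]}, {"gripper": 0, "delta_pos": [0.1, 0, 0], "dr": [0, 0, 0]}, {"gripper": 0, "delta_pos": [0.05, 0, 0], "dr": [0, 0, 0]}, {"gripper": 0, "delta_pos": [0, 0, 0], "dr": [0, 0, 0]}, {"gripper": 0, "delta_pos": [0, 0, 0], "dr": [0, 0, 0]}])

```text
t: 8.68
ee_pos: [602.4, -164.7, 99.4]
orientation: [-0.107, 1.305, 0.142]
ft_force: [-1.8, -0.6, 2.5]
width: 0.2
```

Request:
apply_moves(increments=[{"gripper": 0, "delta_pos": [0.05, 0, 0], "dr": [0, 0, 0]}, {"gripper": 0, "delta_pos": [0.05, 0, 0], "dr": [0, 0, 0]}, {"gripper": 0, "delta_pos": [0, 0, 0], "dr": [0, 0, 0]}, {"gripper": 0, "delta_pos": [0, 0, 0], "dr": [0, 0, 0]}, {"gripper": 0, "delta_pos": [0, 0, 0], "dr": [0, 0, 0]}])

```text
t: 9.1
ee_pos: [602.5, -164.7, 99.1]
orientation: [-0.107, 1.305, 0.142]
ft_force: [-5.9, -0.3, 9.8]
width: 0.5
```

It went firm at 9.8 N and at the predicted height, so the head is on its rest. Retreat and check.

Request:
apply_moves(increments=[{"gripper": 0, "delta_pos": [-1.0, 0, 0.2], "dr": [0, 0, 0]}, {"gripper": 0, "delta_pos": [-3.0, 0, 0.8], "dr": [0, 0, 0]}, {"gripper": 0, "delta_pos": [-4.0, 0, 0], "dr": [0, 0, 0]}, {"gripper": 0, "delta_pos": [-2.0, 3.5, -0.5], "dr": [0, 0, 0]}, {"gripper": 0, "delta_pos": [0, 4.0, -0.5], "dr": [0, 0, 0]}])

```text
t: 9.52
ee_pos: [567.5, -96.8, 200.4]
orientation: [-0.107, 1.297, 0.136]
ft_force: [0.5, 0.5, -0.8]
width: 0.6
```

Request:
apply_moves(increments=[{"gripper": 0, "delta_pos": [0, 4.0, -0.5], "dr": [0, 0, 0]}, {"gripper": 0, "delta_pos": [0, 4.0, -0.5], "dr": [0, 0, 0]}, {"gripper": 0, "delta_pos": [0, 4.0, -0.5], "dr": [0, 0, 0]}, {"gripper": 0, "delta_pos": [0, 2.0, -0.5], "dr": [0, 0, 0]}, {"gripper": 0, "delta_pos": [0, 0, 0], "dr": [0, 0, 0]}])

```text
t: 9.93
ee_pos: [520.8, 43.1, 190.0]
orientation: [-0.109, 1.306, 0.145]
ft_force: [-0.2, -0.9, -0.4]
width: 0.7
```

Run:
```python
from h import *
t=shot('top');d=shot('side');b=ctrl.get_obs();print(b['ee_pos'],to(CL+38*n), b['ft_force'])
f=lambda i:cv2.resize(i,(400,400),interpolation=cv2.INTER_CUBIC)
cv2.imwrite('pics/p3.png',np.hstack([f(d['img'][200:360,300:460]),f(t['img'][200:360,300:460])])[:,:,::-1])
for D in(t,d):
    C=cloud(D)
    q=C[(np.nanmax(D['img'],2)<70)&(C[...,2]>60)&(C[...,2]<110)]
    r=(q-H)@np.c_[SX,np.cross(Z,SX),Z]
    for a in range(85,146,10):
        g=r[(r[:,0]>a)&(r[:,0]<a+10)&(abs(r[:,1])<18)]
        if len(g)>4: print(a,np.median(g[:,2]).round(1),len(g))
    m=(D['img'].max(2)<60)&(C[...,2]>8)&(C[...,2]<18)&(abs(C[...,0]-535)<100)&(abs(C[...,1]+180)<75)
    print(cv2.minAreaRect(C[m][:,:2].astype(np.float32)))
```

```text
[522.8730315   40.67942589 190.47317296] [10.33  6.11 -0.23] [ 0.63348803 -0.77244261 -0.39213024]
85 12.8 87
95 11.2 92
105 11.1 91
115 11.7 91
125 11.5 90
135 11.0 89
145 10.7 38
((536.3783569335938, -180.19444274902344), (158.4344482421875, 89.21623229980469), 11.227797508239746)
85 11.8 35
95 10.1 57
105 10.2 66
115 10.6 59
125 10.8 57
135 10.8 56
145 10.2 28
((536.014892578125, -175.9222412109375), (159.61721801757812, 87.955810546875), 11.537474632263184)
```

View pics/p3.png

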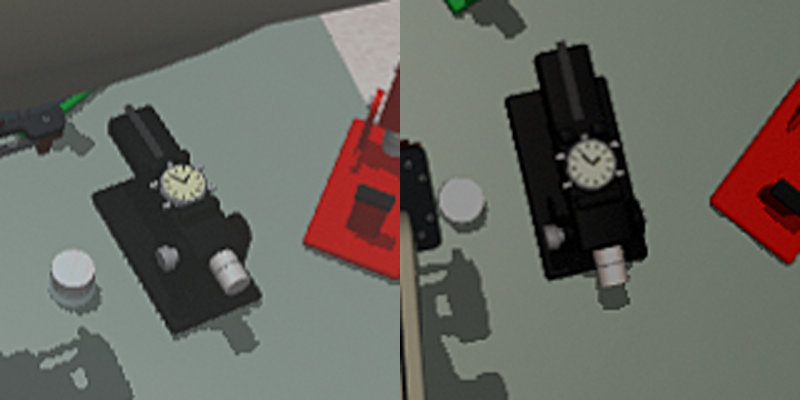

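The head lies level: the face is 11 mm above the hinge along its whole bare length, and the stand's rectangle is unchanged. Now the clear key.

Request:
apply_moves(increments=[{"gripper": 0, "delta_pos": [1.3, 2.05, -0.08], "dr": [0, 0, 0]}, {"gripper": 0, "delta_pos": [2.0, 2.05, -0.08], "dr": [0, 0, 0]}, {"gripper": 0, "delta_pos": [3.0, 2.0, -0.07], "dr": [0, 0, 0]}, {"gripper": 0, "delta_pos": [3.0, 0, 0], "dr": [0, 0, 0]}, {"gripper": 0, "delta_pos": [1.0, 0, 0], "dr": [0, 0, 0]}])

```text
t: 10.45
ee_pos: [536.8, 103.8, 87.0]
orientation: [-0.108, 1.308, 0.142]
ft_force: [-0.2, -0.4, 0.5]
width: 0.8
```

Run:
```python
from h import *
t=shot('side');d=shot('top'); print(to(CL+8*n), ctrl.get_obs()['ft_force'])
f=lambda i:cv2.resize(i,(400,400),interpolation=cv2.INTER_CUBIC)
cv2.imwrite('pics/k2.png',np.hstack([f(t['img'][230:350,180:300]),f(d['img'][200:320,180:300])])[:,:,::-1])
```

```text
[2.83 0.19 0.14] [-0.0670308  -0.60500636 -0.32858251]
```

View pics/k2.png

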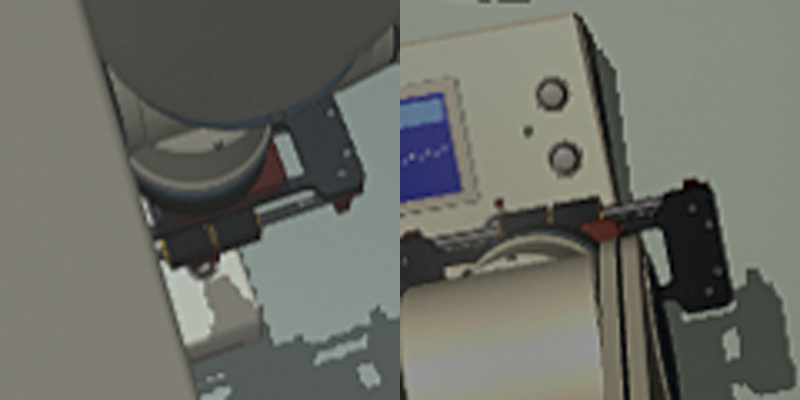

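The fingers are above the clear key (side crop (205,265)), and the middle key at top crop (565,158) is free. Press.

Request:
apply_moves(increments=[{"gripper": 0, "delta_pos": [0.8, 0.15, 0.1], "dr": [0, 0, 0]}, {"gripper": 0, "delta_pos": [0.8, 0, 0], "dr": [0, 0, 0]}, {"gripper": 0, "delta_pos": [0.7, 0, 0], "dr": [0, 0, 0]}, {"gripper": 0, "delta_pos": [0.3, 0, 0], "dr": [0, 0, 0]}, {"gripper": 0, "delta_pos": [0.2, 0, 0], "dr": [0, 0, 0]}])

```text
t: 10.97
ee_pos: [544.9, 106.9, 63.1]
orientation: [-0.107, 1.305, 0.141]
ft_force: [-0.4, 0.3, 0.7]
width: 0.3
```

Request:
apply_moves(increments=[{"gripper": 0, "delta_pos": [0.1, 0, 0], "dr": [0, 0, 0]}, {"gripper": 0, "delta_pos": [0.1, 0, 0], "dr": [0, 0, 0]}, {"gripper": 0, "delta_pos": [0.1, 0, 0], "dr": [0, 0, 0]}, {"gripper": 0, "delta_pos": [0, 0, 0], "dr": [0, 0, 0]}, {"gripper": 0, "delta_pos": [0, 0, 0], "dr": [0, 0, 0]}])

```text
t: 11.38
ee_pos: [545.4, 107.2, 60.5]
orientation: [-0.107, 1.305, 0.142]
ft_force: [-0.3, -3.0, 2.2]
width: 0.3
```

Run:
```python
from h import *
print(to(CL+8*n), n@ctrl.get_obs()['ft_force'])
```

```text
[-0.09 -0.06 -0.07] 2.354435189875151
```

Request:
apply_moves(increments=[{"gripper": 0, "delta_pos": [0.1, 0, 0], "dr": [0, 0, 0]}, {"gripper": 0, "delta_pos": [0.1, 0, 0], "dr": [0, 0, 0]}, {"gripper": 0, "delta_pos": [0, 0, 0], "dr": [0, 0, 0]}, {"gripper": 0, "delta_pos": [0, 0, 0], "dr": [0, 0, 0]}, {"gripper": 0, "delta_pos": [0, 0, 0], "dr": [0, 0, 0]}])

```text
t: 11.8
ee_pos: [546.0, 107.3, 58.5]
orientation: [-0.107, 1.305, 0.142]
ft_force: [-1.1, -1.5, 4.0]
width: 0.4
```

Request:
apply_moves(increments=[{"gripper": 0, "delta_pos": [0.1, 0, 0], "dr": [0, 0, 0]}, {"gripper": 0, "delta_pos": [0, 0, 0], "dr": [0, 0, 0]}, {"gripper": 0, "delta_pos": [0, 0, 0], "dr": [0, 0, 0]}, {"gripper": 0, "delta_pos": [0, 0, 0], "dr": [0, 0, 0]}, {"gripper": 0, "delta_pos": [0, 0, 0], "dr": [0, 0, 0]}])

```text
t: 12.22
ee_pos: [546.2, 107.3, 58.1]
orientation: [-0.107, 1.305, 0.142]
ft_force: [-5.6, -3.3, 13.2]
width: 0.3
```

Run:
```python
from h import *
print(to(CL+8*n), n@ctrl.get_obs()['ft_force'])
```

```text
[-0.35 -0.06 -0.07] 14.348793448865077
```

The clear key is against its stop at 14 N. Release and move to start/stop.

Request:
apply_moves(increments=[{"gripper": 0, "delta_pos": [-1.0, 0, 0], "dr": [0, 0, 0]}, {"gripper": 0, "delta_pos": [-2.0, 0, 0], "dr": [0, 0, 0]}, {"gripper": 0, "delta_pos": [0, 2.2, 0], "dr": [0, 0, 0]}, {"gripper": 0, "delta_pos": [0, 2.2, 0], "dr": [0, 0, 0]}, {"gripper": 0, "delta_pos": [0, 0, 0], "dr": [0, 0, 0]}])

```text
t: 12.63
ee_pos: [531.3, 151.8, 87.1]
orientation: [-0.108, 1.304, 0.144]
ft_force: [-0.4, 0.5, -0.4]
width: 0.4
```

Run:
```python
from h import *
print(to(SS+8*n), ctrl.get_obs()['ft_force'])
```

```text
[ 2.58 -0.21  0.01] [-0.37057618  0.53841256 -0.39854792]
```

Request:
apply_moves(increments=[{"gripper": 0, "delta_pos": [0.8, -0.15, 0], "dr": [0, 0, 0]}, {"gripper": 0, "delta_pos": [0.8, 0, 0], "dr": [0, 0, 0]}, {"gripper": 0, "delta_pos": [0.7, 0, 0], "dr": [0, 0, 0]}, {"gripper": 0, "delta_pos": [0.3, 0, 0], "dr": [0, 0, 0]}, {"gripper": 0, "delta_pos": [0.1, 0, 0], "dr": [0, 0, 0]}])

```text
t: 13.05
ee_pos: [538.3, 148.4, 59.2]
orientation: [-0.107, 1.307, 0.141]
ft_force: [-0.6, -1.8, 2.9]
width: 0.4
```

Request:
apply_moves(increments=[{"gripper": 0, "delta_pos": [0.1, 0, 0], "dr": [0, 0, 0]}, {"gripper": 0, "delta_pos": [0.1, 0, 0], "dr": [0, 0, 0]}, {"gripper": 0, "delta_pos": [0.05, 0, 0], "dr": [0, 0, 0]}, {"gripper": 0, "delta_pos": [0, 0, 0], "dr": [0, 0, 0]}, {"gripper": 0, "delta_pos": [0, 0, 0], "dr": [0, 0, 0]}])

```text
t: 13.47
ee_pos: [538.6, 148.6, 58.1]
orientation: [-0.107, 1.306, 0.141]
ft_force: [-2.8, -5.4, 4.6]
width: 0.6
```

Run:
```python
from h import *
print(to(SS+8*n), n@ctrl.get_obs()['ft_force'])
```

```text
[-0.39  0.24  0.13] 5.368758151984102
```

Request:
apply_moves(increments=[{"gripper": 0, "delta_pos": [0.08, 0, 0], "dr": [0, 0, 0]}, {"gripper": 0, "delta_pos": [0, 0, 0], "dr": [0, 0, 0]}, {"gripper": 0, "delta_pos": [0, 0, 0], "dr": [0, 0, 0]}, {"gripper": 0, "delta_pos": [0, 0, 0], "dr": [0, 0, 0]}, {"gripper": 0, "delta_pos": [0, 0, 0], "dr": [0, 0, 0]}])

```text
t: 13.88
ee_pos: [538.6, 148.6, 57.9]
orientation: [-0.107, 1.306, 0.141]
ft_force: [-6.9, -4.5, 14.0]
width: 0.8
```

Request:
apply_moves(increments=[{"gripper": 0, "delta_pos": [-1.0, 0, 0], "dr": [0, 0, 0]}, {"gripper": 0, "delta_pos": [-3.0, 0, 0], "dr": [0, 0, 0]}, {"gripper": 0, "delta_pos": [-4.0, 0, 0], "dr": [0, 0, 0]}, {"gripper": 0, "delta_pos": [-4.0, 0, 0], "dr": [0, 0, 0]}, {"gripper": 0, "delta_pos": [-4.0, 0, 0], "dr": [0, 0, 0]}])

```text
t: 14.3
ee_pos: [497.4, 142.1, 213.3]
orientation: [-0.107, 1.306, 0.142]
ft_force: [0.4, 0.6, -0.4]
width: 0.9
```

Request:
apply_moves(increments=[{"gripper": 0, "delta_pos": [-1.0, 2.5, -2.5], "dr": [0, 0, 0]}, {"gripper": 0, "delta_pos": [0, 2.5, -2.5], "dr": [0, 0, 0]}, {"gripper": 0, "delta_pos": [0, 2.5, -2.5], "dr": [0, 0, 0]}, {"gripper": 0, "delta_pos": [0, 2.5, -1.0], "dr": [0, 0, 0]}, {"gripper": 0, "delta_pos": [0, 0, 0], "dr": [0, 0, 0]}])

```text
t: 14.72
ee_pos: [395.8, 229.1, 199.5]
orientation: [-0.109, 1.305, 0.145]
ft_force: [-0.6, -0.4, 0.5]
width: 0.8
```

Run:
```python
from h import *
t=shot('top','fin.png');C=cloud(t)
print(ctrl.get_obs()['ee_pos'])
q=C[(t['img'].max(2)<70)&(C[...,2]>60)&(C[...,2]<110)];r=(q-H)@np.c_[SX,np.cross(Z,SX),Z]
print([np.median(r[(r[:,0]>a)&(r[:,0]<a+10)&(abs(r[:,1])<18)][:,2]).round(1) for a in(95,115,135)])
```

```text
[397.12887832 228.44638319 199.74293227]
[np.float64(11.4), np.float64(11.1), np.float64(10.6)]
```

View pics/fin.png

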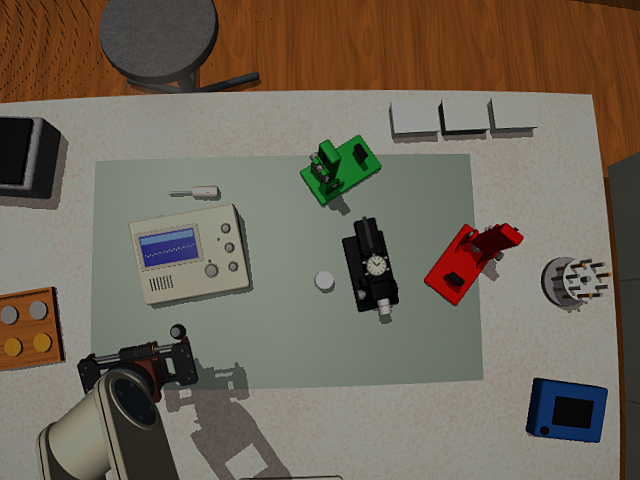

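The final view shows the head level, with the loupe (177,331), jar (324,281) and screwdriver (200,192) where they began and the arm clear. Handing in.

```bash
python3 -c "
from workcell import ctrl
print(ctrl.close_job())"
```

```text
the job is handed in; nothing more can be done
None
```

The job is done and handed in at about 15 s. I pressed start/stop, pushed the microphone head down onto its rest, pressed clear, then pressed start/stop again. All of it was with closed fingers, and each key was let back out before the next move.

- **Key presses:** each key went against its stop, at about 8.7 N for the first start/stop, 14 N for clear, and over 14 N for the second start/stop. The last press was about 2–3 mm off the cap's centre. Key travel was judged from force and depth only, not measured directly.
- **Head:** it went firm on its rest at about 10 N. In the last top picture its face lies 10.6–11.4 mm above the hinge axis along the bare part, so it is level.
- **Surroundings:** the foot of the stand measured the same after the push as before. The loupe, jar and screwdriver look unmoved in the last picture, and all four keys look out. At no time did the fingers come near the watch, and the arm ended clear of everything.
- **Disagreement:** the two cameras differed by about 3 mm in y on the key positions. I used the mean.

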